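# Set out the check weights in order of size

### The arm

A 7-joint arm with a two-finger parallel gripper is mounted at the origin on a cart in front of the work surface, level with it; the furniture and walls round the work are solid. World frame = base frame: x ahead of the robot, y to its left, z up, the work surface at z = 0. Lengths are in m, angles in rad, forces in N, time in s.
With the tool pointing down it reaches from about 0.425 to 0.875 m from the base axis. Payload 4.7 kg.
Tool frame: the origin (TCP) lies on the front face of the gripper's body, between the roots of the fingers; the fingertips stand manip.tip_reach ahead of it and the grasp point (between the pads) lies 54 mm ahead of it (manip.tip_reach is the distance from the TCP to the fingertips, in m); z points along the fingers, y is the direction in which the jaws open and shut (so a half turn about z gives the same grasp; the last joint's range is limited). The gripper opens to 85 mm and grips with 20 to 120 N. Pads are 22 mm wide; open, the fingers measure 114 mm over their backs; the gripper's body (76 mm by 85 mm) begins 54 mm behind the grasp point. The pads swing forward as they close: fully open they stand 13 mm farther back than shut.
Start: joints at [1.157, 0.321, -0.07, 1.45, 0.023, 1.371, -0.057], TCP at [0.27, -0.591, 0.304] pointing down, gripper open.
Joint ranges: [-2.86, 2.86], [-0.3, 2.09], [-1.38, 1.24], [0.06, 2.45], [-1.56, 4.7], [0.09, 2.05], [-2.69, 2.69]. Speed limits (rad/s): [2.57, 2.57, 3.14, 3.14, 3.14, 3.14, 3.14].

### API

Orientations are given as a unit quaternion [x, y, z, w].
In Python, from workcell import manip gives the robot as it stands.
- The arm moves only by the shell command python3 -m inch 'ROWS' [FORCE]. ROWS is JSON, a list of rows, each an object with "delta_pos": the shift along the tool's x, y, z in mm, a list of three; "rotation": the turn, a rotation vector about the tool's x, y, z in rad, a list of three; "gripper": the finger opening in mm, from 0 to 85.4. A call has exactly 10 rows; each row shifts and turns the commanded pose from where the row before left it, along the tool's axes as they then stand; what a row does not reach is not made up. A row lasts 1/8 s, in which the tool goes at most 62.5 mm and 10.7 degrees, less where a joint would pass 70% of its speed; a pose out of reach is approached as far as the arm can. A call is refused whole if a number of a shift passes 62.5 or a number of a turn 0.188, either way. A call with a gripper value outside its range is refused whole. The fingers move at their own pace and stop on an object; FORCE is the grip in N (left out, the last holds). Time passes only in rows, so rows that do not move let the fingers close, or fill a call up. It gives the time, the measured TCP pose, the force and the opening at its end, in the units of the state.
- manip.get_state(): the state, without advancing time (a new reading comes with each control period).
- manip.camera(name): name is "side" or "top" or "wrist"; returns (picture, depth): 480x640x3 uint8, red, green, blue; 480x640 float32, m along the optical axis (not along the pixel's ray), 0 where there is no reading.
- manip.camera_model(name): a dict with "fx", "fy", "cx", "cy" (pixels), "view" (4x4, takes a point from world to camera coordinates). Camera axes: x right, y down, z forward; pixel columns grow to the right and rows downward; lengths in m; the calibration is good to about 2 mm. The wrist camera is an equidistant fisheye: a pixel r from the principal point sees the ray r / f radians off the axis. A picture is of the moment at which its call begins: read the wrist's pose just before it. camera_model takes no time and is no camera call; for the wrist camera it gives the pose at the moment of the call.
- manip.sign_off(): hands the job in, once; it reports no verdict.
The state is a dict: "time": time; "joint_pos": joint angles; "joint_vel": joint speeds; "joint_efforts": joint torques, N m; "position": TCP position; "ee_rot": TCP orientation; "wrist_force": force on the tool from outside, world axes, zero at the start; "moment": the same for the moment, N m; "grip_width": finger opening in m.
Only numpy, scipy, OpenCV 4.12 (cv2) and the standard library are available. Lean on these libraries where they do the work, as an engineer would, in place of code of your own. Each camera call takes 0.05 s, during which the arm holds its last target.

### The job

Get the balance's check weights ready for use: stand the four steel weights on the pads of the aluminium stand, one in the middle of each pad, in order of size with the smallest on the pad next to the red end block and the largest farthest from it. Do not let any weight fall over, and leave the petri dish where it is.

Things in the scene. Friction and masses are not known exactly. Their poses are not given: they have to be found in the camera images.
- weight_s: the smallest of four stainless steel check weights: an upright plain cylinder 18 mm in diameter up to 20 mm, then a narrow neck and a round lifting knob 11 mm wide; 30 mm tall in all; under 0.65 kg; loose. Origin: centre of its underside, z up. Grip it from above round the cylinder.
- weight_m: the second smallest of four stainless steel check weights: an upright plain cylinder 27 mm in diameter up to 27 mm, then a narrow neck and a round lifting knob 17 mm wide; 40 mm tall in all; under 0.65 kg; loose. Origin: centre of its underside, z up. Grip it from above round the cylinder.
- weight_l: the second largest of four stainless steel check weights: an upright plain cylinder 38 mm in diameter up to 34 mm, then a narrow neck and a round lifting knob 24 mm wide; 50 mm tall in all; under 0.65 kg; loose. Origin: centre of its underside, z up. Grip it from above round the cylinder.
- weight_xl: the largest of four stainless steel check weights: an upright plain cylinder 50 mm in diameter up to 41 mm, then a narrow neck and a round lifting knob 31 mm wide; 60 mm tall in all; under 0.65 kg; loose. Origin: centre of its underside, z up. Grip it from above round the cylinder.
- pad_a: one of four identical round black rubber pads, 56 mm in diameter and 2 mm thick, fixed in a straight row at 70 mm spacing on a flat aluminium stand 330 x 70 x 8 mm. Which pad lies where in the row changes. Origin: centre of its underside, 8 mm above the worktop; its top is 10 mm above the worktop
- pad_b: one of four identical round black rubber pads, 56 mm in diameter and 2 mm thick, fixed in a straight row at 70 mm spacing on a flat aluminium stand 330 x 70 x 8 mm. Which pad lies where in the row changes. Origin: centre of its underside, 8 mm above the worktop; its top is 10 mm above the worktop
- pad_c: one of four identical round black rubber pads, 56 mm in diameter and 2 mm thick, fixed in a straight row at 70 mm spacing on a flat aluminium stand 330 x 70 x 8 mm. Which pad lies where in the row changes. Origin: centre of its underside, 8 mm above the worktop; its top is 10 mm above the worktop
- pad_d: one of four identical round black rubber pads, 56 mm in diameter and 2 mm thick, fixed in a straight row at 70 mm spacing on a flat aluminium stand 330 x 70 x 8 mm. Which pad lies where in the row changes. Origin: centre of its underside, 8 mm above the worktop; its top is 10 mm above the worktop
- red_end: red plastic block 60 x 22 x 14 mm fixed across one end of the stand (a grey one is at the other end; which end is red changes). Origin: centre of its underside, 8 mm above the worktop, on the line of the pads, 45 mm from the centre of the nearest pad. Its y axis runs along the row (either way), its x axis across the stand
- petri: closed petri dish, 68 mm wide, 15 mm high, loose on the worktop; not part of the job. Origin: centre of its underside
Things that resemble listed ones, but are neither listed nor needed, are in the scene too. What is shaped like the weight_s but green or turquoise is not meant.

How it is judged:
By the outcome, as a careful person would: the job done as asked, in the order asked, and still so for the second after the job is handed in, with the robot touching nothing.
It also fails if it takes over 104 s, if anything falls off the work surface, if the arm or the gripper's body presses on something with over 40 N, if the wrist force passes 120 N, or if a joint passes its speed limit or range.

## Working session

There is one attempt and no reset: what is moved stays moved. The work goes in short steps, Python scripts to look and compute and a shell command to move; the robot and the scene stay as the last step left them, time stands still between calls to the robot, and variables do not carry over. Pictures are saved under pics/ and viewed, and the job is handed in when it is done.

```bash
ls; mkdir -p pics; python3 - <<'E'
from workcell import manip
import cv2,numpy as np
print(manip.get_state(), manip.tip_reach)
for n in ["top","side"]:
    im,d=manip.camera(n); cv2.imwrite(f"pics/{n}0.png",im[...,::-1]); np.save(f"pics/{n}0.npy",d); print(n,manip.camera_model(n))
E
```

```text
pics
{'time': 0.0, 'joint_pos': array([ 1.15709457,  0.32181615, -0.07011101,  1.45169065,  0.0226083 ,
        1.37077781, -0.05691832]), 'joint_vel': array([ 3.79915592e-04,  2.04597246e-04, -1.85094684e-03,  1.78110571e-04,
       -1.93367585e-03,  7.32442584e-05,  1.16444961e-03]), 'joint_efforts': array([ 2.40154131e-04, -4.93585110e+01, -3.82364681e-01, -3.14341056e+01,
        1.26674917e-02,  1.11714599e-02, -5.07222262e-05]), 'position': array([ 0.26947448, -0.59106943,  0.30282016]), 'ee_rot': array([ 9.77205696e-01,  2.12292537e-01, -2.49841476e-04, -9.18824404e-04]), 'wrist_force': array([ 0.22112157, -0.02234061, -0.34289828]), 'moment': array([-0.0464705 , -0.0464366 , -0.01392011]), 'grip_width': 0.08541056013624518} 0.0726
top {'fx': 533.4663966342929, 'fy': 533.4663966342929, 'cx': 325.2366207327418, 'cy': 237.5400339805284, 'view': array([[-0.01930963, -0.9998072 ,  0.00356427, -0.00302868],
       [-0.99809671,  0.01906753, -0.05864631,  0.51725918],
       [ 0.05856704, -0.00468992, -0.99827246,  0.94575581],
       [ 0.        ,  0.        ,  0.        ,  1.        ]])}
side {'fx': 533.3796305734292, 'fy': 533.3796305734292, 'cx': 317.3132559386999, 'cy': 240.8241484090795, 'view': array([[-0.97334873, -0.22909396,  0.0104026 ,  0.52400001],
       [-0.09624843,  0.36691565, -0.92526166,  0.08968116],
       [ 0.20815498, -0.9016035 , -0.37918681,  0.95596125],
       [ 0.        ,  0.        ,  0.        ,  1.        ]])}
```

View pics/top0.png

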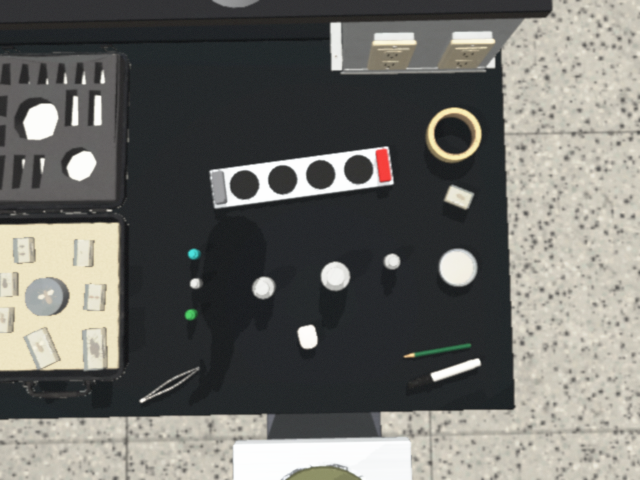

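View pics/side0.png

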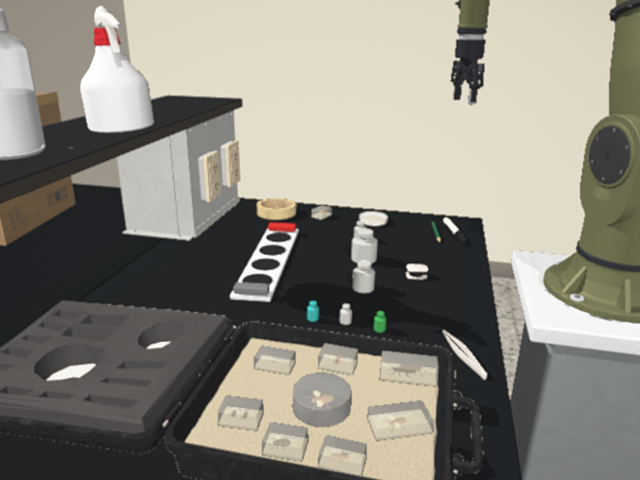

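Candidates in the top view are the steel objects at (392,261), (335,276), (264,288) and (195,284). The turquoise (193,254) and green (191,315) ones are decoys, the red block is at (384,165), and the petri dish is at (458,267). I'll measure these and enlarge the crop.

```bash
cat > h.py <<'E'
import numpy as np,cv2
def cloud(d,m):
    v,u=np.mgrid[0:d.shape[0],0:d.shape[1]]
    P=np.stack([(u-m['cx'])/m['fx']*d,(v-m['cy'])/m['fy']*d,d],-1)
    V=m['view']; return (P-V[:3,3])@V[:3,:3]
def px(m,p):
    c=m['view'][:3,:3]@np.array(p)+m['view'][:3,3]; return m['cx']+m['fx']*c[0]/c[2],m['cy']+m['fy']*c[1]/c[2]
E
python3 - <<'E'
from workcell import manip
import cv2,numpy as np
from h import *
im=cv2.imread('pics/top0.png');d=np.load('pics/top0.npy');m=manip.camera_model('top')
W=cloud(d,m)
print('table z',[W[v,u].round(4) for u,v in [(150,60),(300,380),(420,230),(300,230)]])
z=W[...,2]
for n,(u,v) in dict(w392=(392,261),w335=(335,276),w264=(264,288),w195=(195,284),turq=(193,254),green=(191,315),white=(308,337),petri=(458,267)).items():
    mk=np.zeros(d.shape,np.uint8);cv2.circle(mk,(u,v),26 if n!='petri' else 30,1,-1)
    mk=(mk>0)&(z>0.008)&(d>0)
    k,l=cv2.connectedComponents(mk.astype(np.uint8)); 
    L=l[v,u]; P=W[l==L]
    zt=np.percentile(P[:,2],97); T=P[P[:,2]>zt-0.006]
    print(n,len(P),'ztop',zt.round(4),'topc',((T.max(0)+T.min(0))/2).round(4),T.mean(0).round(4),'ext',np.ptp(P,0).round(4))
hsv=cv2.cvtColor(im,cv2.COLOR_BGR2HSV)
red=((hsv[...,0]<8)|(hsv[...,0]>172))&(hsv[...,1]>150)&(hsv[...,2]>100); red[:130]=0;red[200:]=0
print('red',W[red].mean(0),red.sum())
sub=im[140:215,200:400]; g=(cv2.cvtColor(sub,cv2.COLOR_BGR2GRAY)<70).astype(np.uint8)
k,l,s,c=cv2.connectedComponentsWithStats(g)
for i in range(1,k):
    if 400<s[i,4]<1200:
        u,v=c[i]+[200,140]; print('pad',u.round(1),v.round(1),s[i],)
        # ray to z=.010
        r=np.array([(u-m['cx'])/m['fx'],(v-m['cy'])/m['fy'],1])@m['view'][:3,:3]; o=-m['view'][:3,:3].T@m['view'][:3,3]
        print((o+r*(0.010-o[2])/r[2]).round(4), W[int(v),int(u)].round(4))
cv2.imwrite('pics/c1.png',cv2.resize(im[230:350,170:420],None,fx=3,fy=3,interpolation=cv2.INTER_CUBIC))
E
```

```text
table z [array([ 0.8563,  0.3076, -0.0015]), array([ 0.2617,  0.0374, -0.0007]), array([ 0.5287, -0.1874, -0.0026]), array([ 0.5328,  0.033 , -0.0015])]
w392 189 ztop 0.0419 topc [ 0.4723 -0.1306  0.0397] [ 0.4721 -0.1305  0.0397] ext [0.0249 0.0256 0.0345]
w335 633 ztop 0.0616 topc [ 0.4475 -0.0291  0.0598] [ 0.4482 -0.0292  0.0594] ext [0.049  0.0474 0.0281]
w264 383 ztop 0.0517 topc [0.4299 0.0981 0.0497] [0.4301 0.0981 0.0492] ext [0.037  0.037  0.0455]
w195 90 ztop 0.031 topc [0.4386 0.2203 0.0287] [0.4397 0.2202 0.0286] ext [0.016  0.0175 0.0241]
turq 90 ztop 0.0312 topc [0.4925 0.2235 0.0293] [0.4923 0.2235 0.0294] ext [0.0163 0.0166 0.0237]
green 94 ztop 0.0314 topc [0.3844 0.2295 0.0293] [0.3845 0.2297 0.0293] ext [0.017  0.0169 0.0241]
white 337 ztop 0.0187 topc [0.3403 0.0228 0.0161] [0.3408 0.022  0.0158] ext [0.0392 0.0319 0.0092]
petri 1134 ztop 0.0178 topc [ 0.4596 -0.2503  0.0157] [ 0.4595 -0.2506  0.0147] ext [0.0651 0.0673 0.0113]
red [ 0.64518615 -0.11902915  0.02430616] 326
pad 358.0 169.2 [145  16  27  27 577]
[ 0.6412 -0.0753  0.01  ] [ 0.6413 -0.0751  0.0113]
pad 320.1 174.3 [107  21  27  27 575]
[ 0.6332 -0.0058  0.01  ] [ 0.6334 -0.0057  0.0116]
pad 282.1 179.4 [ 69  26  27  28 576]
[0.6251 0.0636 0.01  ] [0.6261 0.0639 0.008 ]
pad 244.0 184.5 [ 31  31  27  28 579]
[0.617  0.1331 0.01  ] [0.6179 0.1348 0.0103]
```

View pics/c1.png

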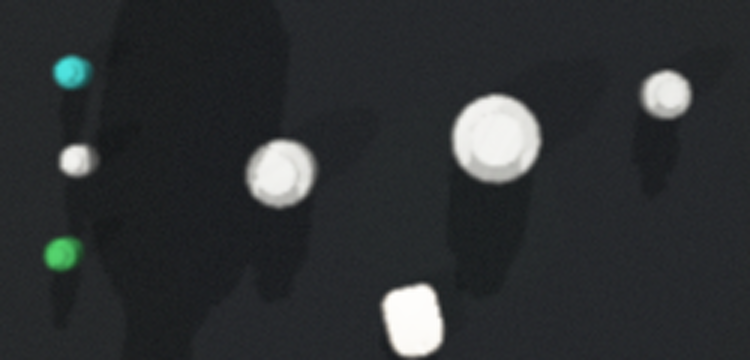

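The crop settles it. The middle object of the left group is the plain steel one and 31 mm tall, so it is weight_s; its turquoise and green neighbours are the decoys. Measured tops of 42, 62, 52 and 31 mm give:

| Weight | Position (x, y) |
|---|---|
| m | (.472, -.131) |
| xl | (.448, -.029) |
| l | (.430, .098) |
| s | (.439, .220) |

The pads come out at 70 mm spacing with the red end at y = -.119. I'll start with xl.

```bash
cat > plan.py <<'E'
import sys,numpy as np
from workcell import manip
from scipy.spatial.transform import Rotation as R
s=manip.get_state(); p=s['position']; r=R.from_quat(s['ee_rot']); M=r.as_matrix()
yaw=np.degrees(np.arctan2(M[1,1],M[0,1]))
print('t',round(s['time'],2),'pos',p.round(4),'yaw',yaw.round(2),'tilt',M[:,2].round(4),'grip',round(s['grip_width'],4),'F',s['wrist_force'].round(1),'j',s['joint_pos'].round(2))
if len(sys.argv)>3:
    t=np.array([float(a) for a in sys.argv[1:4]]); 
    print('tool delta mm (present frame)',(M.T@(t-p)*1000).round(1))
    if len(sys.argv)>4:
        f=np.radians(float(sys.argv[4])); D=np.array([[-np.sin(f),np.cos(f),0],[np.cos(f),np.sin(f),0],[0,0,-1]]).T
        print('rot (tool)',(r.inv()*R.from_matrix(D)).as_rotvec().round(4),'delta after rot',(D.T@(t-p)*1000).round(1))
E
python3 plan.py .448 -.029 .20 6.6
```

```text
t 0.1 pos [ 0.2695 -0.5911  0.3029] yaw -65.49 tilt [-8.0e-04  1.6e-03 -1.0e+00] grip 0.0851 F [-0.2  0.3  0.6] j [ 1.16  0.32 -0.07  1.45  0.02  1.37 -0.06]
tool delta mm (present frame) [ 395.6 -437.2  103.6]
rot (tool) [-1.6000e-03 -1.0000e-03 -1.2582e+00] delta after rot [537.9 241.9 102.9]
```

```bash
python3 -m inch '[{"delta_pos":[39.5,-43.7,10.3],"rotation":[0,0,0],"gripper":85},{"delta_pos":[39.5,-43.7,10.3],"rotation":[0,0,0],"gripper":85},{"delta_pos":[39.5,-43.7,10.3],"rotation":[0,0,0],"gripper":85},{"delta_pos":[39.5,-43.7,10.3],"rotation":[0,0,0],"gripper":85},{"delta_pos":[39.5,-43.7,10.3],"rotation":[0,0,0],"gripper":85},{"delta_pos":[39.5,-43.7,10.3],"rotation":[0,0,0],"gripper":85},{"delta_pos":[39.5,-43.7,10.3],"rotation":[0,0,0],"gripper":85},{"delta_pos":[39.5,-43.7,10.3],"rotation":[0,0,0],"gripper":85},{"delta_pos":[39.5,-43.7,10.3],"rotation":[0,0,0],"gripper":85},{"delta_pos":[39.5,-43.7,10.3],"rotation":[0,0,0],"gripper":85}]' 40; python3 plan.py .448 -.029 .20 6.6
```

```text
time: 1.35
position: [0.4478, -0.0282, 0.2006]
ee_rot: [0.977, 0.212, 0.0, 0.0]
wrist_force: [0.2, -0.0, -0.4]
grip_width: 0.0847
t 1.35 pos [ 0.4478 -0.0282  0.2006] yaw -65.51 tilt [ 4.e-04 -7.e-04 -1.e+00] grip 0.0847 F [ 0.2 -0.  -0.4] j [ 0.62 -0.01 -0.61  2.04 -0.    1.11 -1.13]
tool delta mm (present frame) [-0.2  0.8  0.6]
rot (tool) [ 7.0000e-04  4.0000e-04 -1.2585e+00] delta after rot [-0.8  0.1  0.6]
```

Accurate. Next I'll rotate and descend to z = 0.13.

```bash
python3 -m inch '[{"delta_pos":[0,0,0],"rotation":[0,0,-0.18],"gripper":85},{"delta_pos":[0,0,0],"rotation":[0,0,-0.18],"gripper":85},{"delta_pos":[0,0,0],"rotation":[0,0,-0.18],"gripper":85},{"delta_pos":[0,0,0],"rotation":[0,0,-0.18],"gripper":85},{"delta_pos":[0,0,0],"rotation":[0,0,-0.18],"gripper":85},{"delta_pos":[0,0,0],"rotation":[0,0,-0.18],"gripper":85},{"delta_pos":[0,0,0],"rotation":[0,0,-0.18],"gripper":85},{"delta_pos":[0,0,20],"rotation":[0,0,0],"gripper":85},{"delta_pos":[0,0,25],"rotation":[0,0,0],"gripper":85},{"delta_pos":[0,0,20],"rotation":[0,0,0],"gripper":85}]' 40; python3 plan.py .448 -.029 .085 6.6
python3 - <<'E'
from workcell import manip
import cv2
m=manip.camera_model('wrist'); im,d=manip.camera('wrist'); cv2.imwrite('pics/wr1.png',im[...,::-1]); print(m)
im,d=manip.camera('side'); cv2.imwrite('pics/s1.png',cv2.resize(im[150:350,240:520,::-1],None,fx=2.7,fy=2.7))
E
```

```text
time: 2.6
position: [0.4472, -0.03, 0.1348]
ee_rot: [0.665, 0.747, -0.0, -0.0]
wrist_force: [-0.6, -0.1, -0.7]
grip_width: 0.0848
t 2.6 pos [ 0.4472 -0.03    0.1348] yaw 6.7 tilt [-0.001  0.    -1.   ] grip 0.0848 F [-0.6 -0.1 -0.7] j [ 0.6   0.09 -0.61  2.1   0.06  0.96  0.07]
tool delta mm (present frame) [ 0.9  1.  49.8]
rot (tool) [-0.001  -0.0001  0.0018] delta after rot [ 0.9  0.9 49.8]
{'fx': 371.64829954431775, 'fy': 371.64829954431775, 'cx': 315.3193080985268, 'cy': 243.8441568168264, 'view': array([[ 9.93089685e-01,  1.17355981e-01, -6.72285764e-04,
        -4.40806802e-01],
       [ 1.13412336e-01, -9.58213379e-01,  2.62611427e-01,
        -7.01072633e-02],
       [ 3.01748285e-02, -2.60872944e-01, -9.64901439e-01,
         1.94383621e-01],
       [ 0.00000000e+00,  0.00000000e+00,  0.00000000e+00,
         1.00000000e+00]])}
```

View pics/wr1.png

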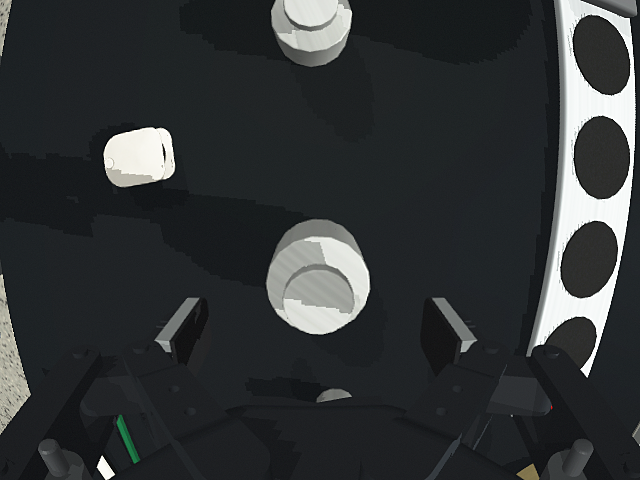

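View pics/s1.png

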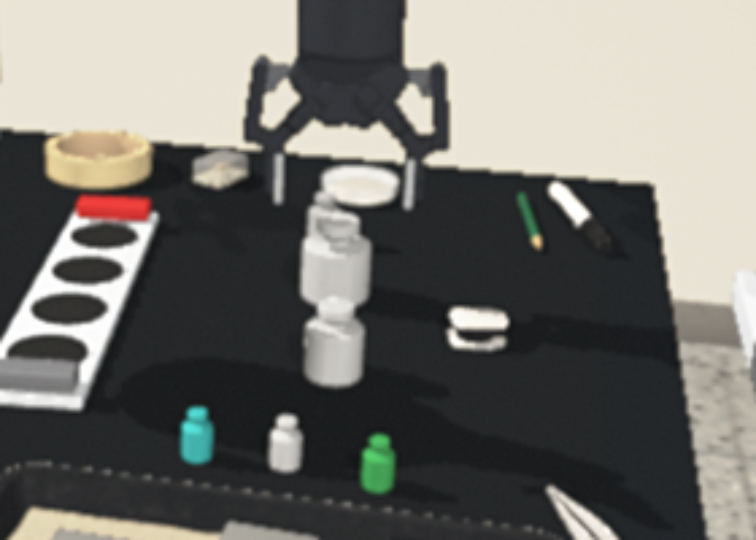

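The wrist view shows xl's knob at (318,290), roughly centred between the pads (180,325) and (450,325). I'll measure xl's position and the fingertip height from the wrist and side depth.

```bash
cat >> h.py <<'E'
def wcloud(d,m):
    v,u=np.mgrid[0:d.shape[0],0:d.shape[1]]
    a=u-m['cx'];b=v-m['cy'];r=np.hypot(a,b)+1e-9;th=r/m['fx']
    t=np.tan(np.minimum(th,1.5))
    P=np.stack([a/r*t*d,b/r*t*d,d],-1); V=m['view']; return (P-V[:3,3])@V[:3,:3]
def disc(W,c,zlo,zhi,rad):
    k=(np.hypot(W[...,0]-c[0],W[...,1]-c[1])<rad)&(W[...,2]>zlo)&(W[...,2]<zhi)
    P=W[k]
    (x,y),r=cv2.minEnclosingCircle(P[:,:2].astype(np.float32)); return len(P),P.mean(0).round(4),'circle',round(x,4),round(y,4),round(r,4)
E
python3 - <<'E'
from workcell import manip
from h import *
m=manip.camera_model('wrist'); im,d=manip.camera('wrist'); W=wcloud(d,m)
print('knob',disc(W,(.448,-.029),.055,.066,.03)); print('table',W[150,430],W[60,120])
print('shoulder', disc(W,(.448,-.029),.037,.045,.035))
ms=manip.camera_model('side'); im,d=manip.camera('side'); S=cloud(d,ms)
for c in [.447-.043,.447+.043]:
    k=(abs(S[...,0]-c)<.02)&(abs(S[...,1]+.03)<.03)&(S[...,2]>.063)&(S[...,2]<.13); print('finger zmin',np.percentile(S[k][:,2],[0,2,5]) if k.any() else None)
E
```

```text
knob (3923, array([ 0.4483, -0.0282,  0.0607]), 'circle', 0.4485, -0.0296, 0.0158)
table [0.50141036 0.04207927 0.00171859] [0.31522397 0.07958415 0.00099516]
shoulder (4082, array([ 0.4472, -0.0204,  0.0421]), 'circle', 0.4483, -0.0295, 0.0253)
finger zmin [0.0775746  0.07834554 0.08167231]
finger zmin [0.07747687 0.07987071 0.08260395]
```

```bash
python3 -m inch '[{"delta_pos":[0.2,1.3,15],"rotation":[0,0,0],"gripper":85},{"delta_pos":[0,0,20],"rotation":[0,0,0],"gripper":85},{"delta_pos":[0,0,20],"rotation":[0,0,0],"gripper":85},{"delta_pos":[0,0,0],"rotation":[0,0,0],"gripper":85},{"delta_pos":[0,0,0],"rotation":[0,0,0],"gripper":45},{"delta_pos":[0,0,0],"rotation":[0,0,0],"gripper":45},{"delta_pos":[0,0,0],"rotation":[0,0,0],"gripper":45},{"delta_pos":[0,0,0],"rotation":[0,0,0],"gripper":45},{"delta_pos":[0,0,0],"rotation":[0,0,0],"gripper":45},{"delta_pos":[0,0,0],"rotation":[0,0,0],"gripper":45}]' 50; python3 plan.py .617 .1331 .15 6.6
```

```text
time: 4.05
position: [0.4494, -0.0298, 0.082]
ee_rot: [0.665, 0.747, -0.0, 0.001]
wrist_force: [-2.3, 1.2, 5.2]
grip_width: 0.0484
t 4.05 pos [ 0.4494 -0.0298  0.082 ] yaw 6.7 tilt [ 9.e-04 -1.e-03 -1.e+00] grip 0.0484 F [-2.3  1.2  5.2] j [ 0.58  0.19 -0.6   2.14  0.14  0.85  0.01]
tool delta mm (present frame) [142.2 185.5 -68. ]
rot (tool) [0.0008 0.0011 0.0017] delta after rot [142.5 185.2 -68. ]
```

```bash
python3 -m inch '[{"delta_pos":[0,0,-15],"rotation":[0,0,0],"gripper":45},{"delta_pos":[0,0,-30],"rotation":[0,0,0],"gripper":45},{"delta_pos":[10,13,-25],"rotation":[0,0,0],"gripper":45},{"delta_pos":[25,32,0],"rotation":[0,0,0],"gripper":45},{"delta_pos":[30,39,0],"rotation":[0,0,0],"gripper":45},{"delta_pos":[30,39,0],"rotation":[0,0,0],"gripper":45},{"delta_pos":[27,35,0],"rotation":[0,0,0],"gripper":45},{"delta_pos":[15,20,0],"rotation":[0,0,0],"gripper":45},{"delta_pos":[5.5,7,0],"rotation":[0,0,0],"gripper":45},{"delta_pos":[0,0,0],"rotation":[0,0,0],"gripper":45}]' 50; python3 plan.py .617 .1331 .092 6.6
python3 - <<'E'
from workcell import manip
from h import *
m=manip.camera_model('wrist'); im,d=manip.camera('wrist'); W=wcloud(d,m)
cv2.imwrite('pics/wr2.png',im[...,::-1])
m=manip.camera_model('top');im,d=manip.camera('top')
im,d=manip.camera('side'); cv2.imwrite('pics/s2.png',cv2.resize(im[100:350,160:440,::-1],None,fx=2.4,fy=2.4))
E
```

```text
time: 5.3
position: [0.6156, 0.1332, 0.1507]
ee_rot: [0.664, 0.747, -0.001, -0.0]
wrist_force: [-0.6, -0.4, -5.4]
grip_width: 0.0486
t 5.3 pos [0.6156 0.1332 0.1507] yaw 6.72 tilt [-1.3e-03 -5.0e-04 -1.0e+00] grip 0.0486 F [-0.6 -0.4 -5.4] j [ 0.26  0.48 -0.65  1.66  0.31  1.12 -0.36]
tool delta mm (present frame) [-0.3  1.5 58.7]
rot (tool) [-0.0014  0.0004  0.0021] delta after rot [-0.3  1.4 58.7]
```

View pics/wr2.png

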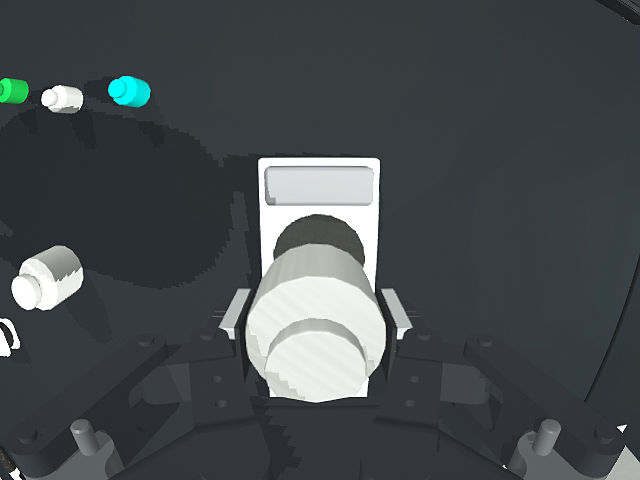

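View pics/s2.png

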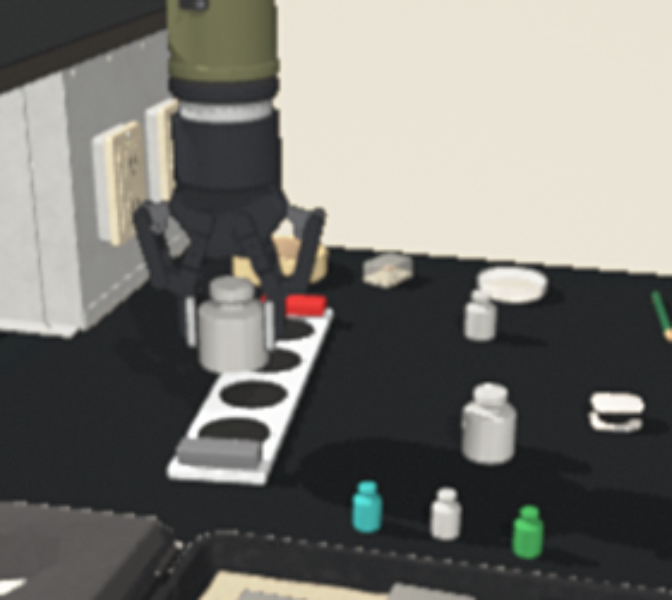

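xl is held upright. In the wrist view its knob is at (316,360), with the pad behind it at (318,240). I'll measure the weight's offset from the TCP, and the pads.

```bash
cat > chk.py <<'E'
from workcell import manip
from h import *
import sys
H={'s':.030,'m':.040,'l':.050,'xl':.060}[sys.argv[1]]
s=manip.get_state();p=s['position']; m=manip.camera_model('wrist'); im,d=manip.camera('wrist'); W=wcloud(d,m)
k=(np.hypot(W[...,0]-p[0],W[...,1]-p[1])<.017)&(W[...,2]<p[2]-.005)&(W[...,2]>.02)
z=W[k][:,2]; zt=np.percentile(z,90); print('tcp',p.round(4),'knob top',zt.round(4),'base est',(zt-H).round(4)); print(disc(W,p,zt-.004,zt+.004,.02))
print('shift of knob c from tcp vs cloud')
E
python3 chk.py xl; python3 - <<'E'
from workcell import manip
from h import *
m=manip.camera_model('wrist'); im,d=manip.camera('wrist'); W=wcloud(d,m)
k=(W[...,2]>.004)&(W[...,2]<.014)&(abs(W[...,0]-.63)<.08)&(W[...,1]>.12)&(W[...,1]<.2)&(im.max(-1)<90)
P=W[k]; print(P.min(0),P.max(0),len(P))
k=(W[...,2]>.012)&(W[...,2]<.03)&(abs(W[...,0]-.61)<.06)&(W[...,1]>.15)&(W[...,1]<.21); P=W[k];print('grey',P.mean(0),P.min(0),P.max(0))
E
```

```text
tcp [0.6154 0.1319 0.1508] knob top 0.13 base est 0.07
(6297, array([0.6153, 0.1353, 0.1293]), 'circle', 0.6156, 0.1326, 0.0158)
shift of knob c from tcp vs cloud
[0.5908599  0.1277596  0.00893672] [0.64510746 0.15944097 0.01311072] 2532
grey [0.61245505 0.17680507 0.02247314] [0.58201572 0.15006184 0.01201468] [0.64307605 0.19054744 0.02513613]
```

```bash
python3 -m inch '[{"delta_pos":[0.3,1.7,20],"rotation":[0,0,0],"gripper":45},{"delta_pos":[0,0,20],"rotation":[0,0,0],"gripper":45},{"delta_pos":[0,0,12],"rotation":[0,0,0],"gripper":45},{"delta_pos":[0,0,5],"rotation":[0,0,0],"gripper":45},{"delta_pos":[0,0,1.5],"rotation":[0,0,0],"gripper":45},{"delta_pos":[0,0,0],"rotation":[0,0,0],"gripper":45},{"delta_pos":[0,0,0],"rotation":[0,0,0],"gripper":45},{"delta_pos":[0,0,0],"rotation":[0,0,0],"gripper":45},{"delta_pos":[0,0,0],"rotation":[0,0,0],"gripper":45},{"delta_pos":[0,0,0],"rotation":[0,0,0],"gripper":45}]'; python3 plan.py .617 .1331 .092 6.6; python3 chk.py xl
```

```text
time: 6.8
position: [0.6178, 0.134, 0.0924]
ee_rot: [0.665, 0.747, -0.0, 0.0]
wrist_force: [-0.1, 0.8, -5.2]
grip_width: 0.0481
t 6.8 pos [0.6178 0.134  0.0924] yaw 6.7 tilt [ 1.e-04 -1.e-04 -1.e+00] grip 0.0481 F [-0.1  0.8 -5.2] j [ 0.23  0.54 -0.62  1.69  0.36  1.02 -0.4 ]
tool delta mm (present frame) [-0.8 -0.9  0.4]
rot (tool) [0.0001 0.0001 0.0018] delta after rot [-0.8 -0.9  0.4]
tcp [0.6178 0.134  0.0924] knob top 0.0717 base est 0.0117
(6331, array([0.6177, 0.1374, 0.071 ]), 'circle', 0.618, 0.1348, 0.0158)
shift of knob c from tcp vs cloud
```

```bash
python3 -m inch '[{"delta_pos":[-1.3,-0.5,0],"rotation":[0,0,0],"gripper":45},{"delta_pos":[0,0,1],"rotation":[0,0,0],"gripper":45},{"delta_pos":[0,0,0.7],"rotation":[0,0,0],"gripper":45},{"delta_pos":[0,0,0],"rotation":[0,0,0],"gripper":45},{"delta_pos":[0,0,0],"rotation":[0,0,0],"gripper":45},{"delta_pos":[0,0,0],"rotation":[0,0,0],"gripper":51},{"delta_pos":[0,0,0],"rotation":[0,0,0],"gripper":53},{"delta_pos":[0,0,0],"rotation":[0,0,0],"gripper":60},{"delta_pos":[0,0,0],"rotation":[0,0,0],"gripper":70},{"delta_pos":[0,0,0],"rotation":[0,0,0],"gripper":80}]'; python3 chk.py xl;python3 plan.py .430 .098 .15 6.6; 
```

```text
time: 8.1
position: [0.6175, 0.1327, 0.0906]
ee_rot: [0.665, 0.747, 0.0, 0.0]
wrist_force: [0.4, -0.7, 1.2]
grip_width: 0.0798
tcp [0.6175 0.1327 0.0906] knob top 0.0715 base est 0.0115
(6144, array([0.6173, 0.1365, 0.0707]), 'circle', 0.6177, 0.1332, 0.0158)
shift of knob c from tcp vs cloud
t 8.15 pos [0.6175 0.1327 0.0907] yaw 6.71 tilt [ 1.e-04  0.e+00 -1.e+00] grip 0.0798 F [ 0.  -0.5 -0.2] j [ 0.23  0.55 -0.62  1.69  0.36  1.02 -0.39]
tool delta mm (present frame) [ -12.6 -190.2  -59.4]
rot (tool) [ 0.0001 -0.      0.0019] delta after rot [ -13.  -190.2  -59.3]
```

```bash
python3 -m inch '[{"delta_pos":[0,0,-20],"rotation":[0,0,0],"gripper":80},{"delta_pos":[0,0,-40],"rotation":[0,0,0],"gripper":80},{"delta_pos":[-1,-15,0],"rotation":[0,0,0],"gripper":80},{"delta_pos":[-3,-40,0],"rotation":[0,0,0],"gripper":80},{"delta_pos":[-3,-50,0],"rotation":[0,0,0],"gripper":80},{"delta_pos":[-3,-50,0],"rotation":[0,0,0],"gripper":80},{"delta_pos":[-2,-25,0],"rotation":[0,0,0],"gripper":80},{"delta_pos":[-0.8,-10,10],"rotation":[0,0,0],"gripper":80},{"delta_pos":[0,0,0],"rotation":[0,0,0],"gripper":80},{"delta_pos":[0,0,0],"rotation":[0,0,0],"gripper":80}]'; python3 plan.py .430 .098 .080 6.6; cat > fnd.py <<'E'
from workcell import manip
from h import *
import sys
c=(float(sys.argv[2]),float(sys.argv[3])); H={'s':.030,'m':.040,'l':.050,'xl':.060}[sys.argv[1]]; b=float(sys.argv[4]) if len(sys.argv)>4 else 0
m=manip.camera_model('wrist'); im,d=manip.camera('wrist'); W=wcloud(d,m)
cv2.imwrite('pics/last_wr.png',im[...,::-1])
print('knob',disc(W,c,H+b-.004,H+b+.005,.025))
E
python3 fnd.py l .430 .098
```

```text
time: 9.4
position: [0.4314, 0.0982, 0.1411]
ee_rot: [0.664, 0.747, 0.001, 0.0]
wrist_force: [0.7, -0.3, 0.0]
grip_width: 0.0803
t 9.4 pos [0.4314 0.0982 0.1411] yaw 6.71 tilt [ 0.001  0.001 -1.   ] grip 0.0803 F [ 0.7 -0.3  0. ] j [ 0.45  0.08 -0.75  2.11  0.06  0.98 -0.21]
tool delta mm (present frame) [-0.1 -1.5 61.1]
rot (tool) [ 0.0011 -0.0009  0.002 ] delta after rot [-0.  -1.4 61.1]
knob (1868, array([0.4303, 0.0986, 0.0507]), 'circle', 0.4304, 0.0976, 0.0121)
```

```bash
python3 -m inch '[{"delta_pos":[-0.5,-1,15],"rotation":[0,0,0],"gripper":80},{"delta_pos":[0,0,23],"rotation":[0,0,0],"gripper":80},{"delta_pos":[0,0,23],"rotation":[0,0,0],"gripper":80},{"delta_pos":[0,0,0],"rotation":[0,0,0],"gripper":80},{"delta_pos":[0,0,0],"rotation":[0,0,0],"gripper":50},{"delta_pos":[0,0,0],"rotation":[0,0,0],"gripper":33},{"delta_pos":[0,0,0],"rotation":[0,0,0],"gripper":33},{"delta_pos":[0,0,0],"rotation":[0,0,0],"gripper":33},{"delta_pos":[0,0,0],"rotation":[0,0,0],"gripper":33},{"delta_pos":[0,0,0],"rotation":[0,0,0],"gripper":33}]' 50; python3 plan.py .6251 .0636 .15 6.6
```

```text
time: 10.7
position: [0.4302, 0.0973, 0.0807]
ee_rot: [0.665, 0.747, 0.001, 0.001]
wrist_force: [-0.5, -0.2, 5.9]
grip_width: 0.0364
t 10.7 pos [0.4302 0.0973 0.0807] yaw 6.7 tilt [ 2.1e-03 -2.0e-04 -1.0e+00] grip 0.0364 F [-0.5 -0.2  5.9] j [ 0.41  0.19 -0.73  2.16  0.17  0.85 -0.31]
tool delta mm (present frame) [-56.2 189.8 -68.9]
rot (tool) [0.002  0.0005 0.0017] delta after rot [-55.9 189.7 -69.3]
```

```bash
python3 -m inch '[{"delta_pos":[0,0,-15],"rotation":[0,0,0],"gripper":33},{"delta_pos":[0,0,-30],"rotation":[0,0,0],"gripper":33},{"delta_pos":[-4,14,-28],"rotation":[0,0,0],"gripper":33},{"delta_pos":[-10,33,0],"rotation":[0,0,0],"gripper":33},{"delta_pos":[-12,40,0],"rotation":[0,0,0],"gripper":33},{"delta_pos":[-12,40,0],"rotation":[0,0,0],"gripper":33},{"delta_pos":[-10,35,0],"rotation":[0,0,0],"gripper":33},{"delta_pos":[-6,20,0],"rotation":[0,0,0],"gripper":33},{"delta_pos":[-2,7.7,0],"rotation":[0,0,0],"gripper":33},{"delta_pos":[0,0,0],"rotation":[0,0,0],"gripper":33}]' 50; python3 plan.py .6251 .0636 .091 6.6; python3 chk.py l; python3 plan.py .6251 .0636 .091 6.6
```

```text
time: 11.95
position: [0.6237, 0.0637, 0.1527]
ee_rot: [0.665, 0.747, -0.0, -0.0]
wrist_force: [0.1, 0.3, -2.1]
grip_width: 0.0364
t 11.95 pos [0.6237 0.0637 0.1527] yaw 6.7 tilt [-1.e-03  2.e-04 -1.e+00] grip 0.0364 F [ 0.1  0.3 -2.1] j [ 0.37  0.47 -0.65  1.66  0.31  1.12 -0.25]
tool delta mm (present frame) [-0.3  1.4 61.7]
rot (tool) [-0.001  -0.0003  0.0018] delta after rot [-0.3  1.4 61.7]
tcp [0.6237 0.0637 0.1527] knob top 0.1232 base est 0.0732
(4008, array([0.6233, 0.0654, 0.1224]), 'circle', 0.6237, 0.0636, 0.02)
shift of knob c from tcp vs cloud
t 12.0 pos [0.6233 0.064  0.1527] yaw 6.73 tilt [-1.1e-03 -1.0e-04 -1.0e+00] grip 0.0364 F [ 0.2  0.9 -1.7] j [ 0.37  0.47 -0.65  1.66  0.31  1.12 -0.25]
tool delta mm (present frame) [-0.6  1.8 61.7]
rot (tool) [-0.0011 -0.0001  0.0023] delta after rot [-0.6  1.7 61.7]
```

```bash
python3 -m inch '[{"delta_pos":[-0.4,1.6,20],"rotation":[0,0,0],"gripper":33},{"delta_pos":[0,0,20],"rotation":[0,0,0],"gripper":33},{"delta_pos":[0,0,14],"rotation":[0,0,0],"gripper":33},{"delta_pos":[0,0,5],"rotation":[0,0,0],"gripper":33},{"delta_pos":[0,0,2],"rotation":[0,0,0],"gripper":33},{"delta_pos":[0,0,0.7],"rotation":[0,0,0],"gripper":33},{"delta_pos":[0,0,0],"rotation":[0,0,0],"gripper":33},{"delta_pos":[0,0,0],"rotation":[0,0,0],"gripper":33},{"delta_pos":[0,0,0],"rotation":[0,0,0],"gripper":33},{"delta_pos":[0,0,0],"rotation":[0,0,0],"gripper":33}]'; python3 plan.py .6251 .0636 .091 6.6; python3 chk.py l
```

```text
time: 13.25
position: [0.6259, 0.0635, 0.0911]
ee_rot: [0.665, 0.747, 0.0, 0.0]
wrist_force: [0.7, -0.7, -2.3]
grip_width: 0.0363
t 13.25 pos [0.6259 0.0635 0.0911] yaw 6.7 tilt [ 2.e-04 -1.e-04 -1.e+00] grip 0.0363 F [ 0.7 -0.7 -2.3] j [ 0.35  0.54 -0.62  1.7   0.36  1.02 -0.28]
tool delta mm (present frame) [ 0.2 -0.8  0.1]
rot (tool) [0.0002 0.0001 0.0018] delta after rot [ 0.2 -0.8  0.1]
tcp [0.6259 0.0635 0.0911] knob top 0.0616 base est 0.0116
(4005, array([0.6256, 0.065 , 0.0608]), 'circle', 0.6259, 0.0634, 0.0201)
shift of knob c from tcp vs cloud
```

```bash
python3 -m inch '[{"delta_pos":[0,-0.4,0],"rotation":[0,0,0],"gripper":33},{"delta_pos":[0,0,0.8],"rotation":[0,0,0],"gripper":33},{"delta_pos":[0,0,0.5],"rotation":[0,0,0],"gripper":33},{"delta_pos":[0,0,0],"rotation":[0,0,0],"gripper":33},{"delta_pos":[0,0,0],"rotation":[0,0,0],"gripper":33},{"delta_pos":[0,0,0],"rotation":[0,0,0],"gripper":39},{"delta_pos":[0,0,0],"rotation":[0,0,0],"gripper":41},{"delta_pos":[0,0,0],"rotation":[0,0,0],"gripper":50},{"delta_pos":[0,0,0],"rotation":[0,0,0],"gripper":60},{"delta_pos":[0,0,0],"rotation":[0,0,0],"gripper":70}]'; python3 chk.py l;python3 plan.py .4722 -.1306 .15 6.6; 
```

```text
time: 14.55
position: [0.6255, 0.0634, 0.0897]
ee_rot: [0.665, 0.747, -0.0, 0.0]
wrist_force: [-0.1, -0.0, -0.1]
grip_width: 0.07
tcp [0.6255 0.0634 0.0897] knob top 0.0614 base est 0.0114
(3757, array([0.6255, 0.0652, 0.0607]), 'circle', 0.6258, 0.064, 0.0124)
shift of knob c from tcp vs cloud
t 14.6 pos [0.6254 0.0634 0.0896] yaw 6.71 tilt [-1.e-04 -1.e-04 -1.e+00] grip 0.07 F [0.  1.  0.3] j [ 0.35  0.54 -0.62  1.7   0.36  1.02 -0.28]
tool delta mm (present frame) [-174.8 -174.9  -60.3]
rot (tool) [-0.0001  0.0001  0.0018] delta after rot [-175.1 -174.5  -60.4]
```

l is standing on its pad. Next is m.

```bash
python3 -m inch '[{"delta_pos":[0,0,-20],"rotation":[0,0,0],"gripper":70},{"delta_pos":[0,0,-40],"rotation":[0,0,0],"gripper":70},{"delta_pos":[-15,-15,0],"rotation":[0,0,0],"gripper":70},{"delta_pos":[-35,-35,0],"rotation":[0,0,0],"gripper":70},{"delta_pos":[-40,-40,0],"rotation":[0,0,0],"gripper":70},{"delta_pos":[-40,-40,0],"rotation":[0,0,0],"gripper":70},{"delta_pos":[-30,-30,0],"rotation":[0,0,0],"gripper":70},{"delta_pos":[-14.8,-14.9,15],"rotation":[0,0,0],"gripper":70},{"delta_pos":[0,0,0],"rotation":[0,0,0],"gripper":70},{"delta_pos":[0,0,0],"rotation":[0,0,0],"gripper":70}]';  python3 fnd.py m .4722 -.1306; python3 plan.py .4722 -.1306 .0785 6.6
```

```text
time: 15.85
position: [0.4734, -0.1289, 0.135]
ee_rot: [0.664, 0.748, 0.001, 0.0]
wrist_force: [0.8, -0.3, -0.7]
grip_width: 0.07
knob (914, array([ 0.4726, -0.1309,  0.0406]), 'circle', 0.4728, -0.1318, 0.0086)
t 15.9 pos [ 0.4736 -0.1287  0.1351] yaw 6.88 tilt [ 1.3e-03  9.0e-04 -1.0e+00] grip 0.0701 F [1.  0.8 0.3] j [ 0.8   0.19 -0.63  2.01  0.13  0.98  0.22]
tool delta mm (present frame) [-1.7 -1.7 56.6]
rot (tool) [ 0.0014 -0.0008  0.0048] delta after rot [-1.7 -1.6 56.6]
```

```bash
python3 -m inch '[{"delta_pos":[-2.2,-1.1,15],"rotation":[0,0,0],"gripper":70},{"delta_pos":[0,0,21],"rotation":[0,0,0],"gripper":70},{"delta_pos":[0,0,20.5],"rotation":[0,0,0],"gripper":70},{"delta_pos":[0,0,0],"rotation":[0,0,0],"gripper":60},{"delta_pos":[0,0,0],"rotation":[0,0,0],"gripper":40},{"delta_pos":[0,0,0],"rotation":[0,0,0],"gripper":22},{"delta_pos":[0,0,0],"rotation":[0,0,0],"gripper":22},{"delta_pos":[0,0,0],"rotation":[0,0,0],"gripper":22},{"delta_pos":[0,0,0],"rotation":[0,0,0],"gripper":22},{"delta_pos":[0,0,0],"rotation":[0,0,0],"gripper":22}]' 50; python3 plan.py .6332 -.0058 .155 6.6
```

```text
time: 17.15
position: [0.4721, -0.1329, 0.0791]
ee_rot: [0.665, 0.747, 0.0, 0.001]
wrist_force: [0.2, -0.1, 5.5]
grip_width: 0.0248
t 17.15 pos [ 0.4721 -0.1329  0.0791] yaw 6.71 tilt [ 1.7e-03 -7.0e-04 -1.0e+00] grip 0.0248 F [ 0.2 -0.1  5.5] j [ 0.77  0.28 -0.6   2.05  0.21  0.87  0.17]
tool delta mm (present frame) [107.4 174.9 -75.7]
rot (tool) [0.0016 0.0008 0.0019] delta after rot [107.8 174.6 -75.9]
```

```bash
python3 -m inch '[{"delta_pos":[0,0,-15],"rotation":[0,0,0],"gripper":22},{"delta_pos":[0,0,-30],"rotation":[0,0,0],"gripper":22},{"delta_pos":[8,13,-30],"rotation":[0,0,0],"gripper":22},{"delta_pos":[19,31,0],"rotation":[0,0,0],"gripper":22},{"delta_pos":[22,36,0],"rotation":[0,0,0],"gripper":22},{"delta_pos":[22,36,0],"rotation":[0,0,0],"gripper":22},{"delta_pos":[20,32,0],"rotation":[0,0,0],"gripper":22},{"delta_pos":[12,19,0],"rotation":[0,0,0],"gripper":22},{"delta_pos":[4.5,7.7,0],"rotation":[0,0,0],"gripper":22},{"delta_pos":[0,0,0],"rotation":[0,0,0],"gripper":22}]' 50; python3 chk.py m; python3 plan.py .6332 -.0058 .0892 6.6
```

```text
time: 18.4
position: [0.632, -0.0059, 0.1532]
ee_rot: [0.664, 0.747, -0.0, -0.0]
wrist_force: [0.4, -0.4, -1.3]
grip_width: 0.0251
tcp [ 0.632  -0.0059  0.1532] knob top 0.1192 base est 0.0792
(1474, array([ 0.6319, -0.0038,  0.1182]), 'circle', 0.6319, -0.005, 0.0196)
shift of knob c from tcp vs cloud
t 18.45 pos [ 0.6317 -0.0066  0.1531] yaw 6.67 tilt [-1.e-03 -8.e-04 -1.e+00] grip 0.0249 F [ 0.5 -0.4 -1.4] j [ 0.48  0.48 -0.65  1.65  0.31  1.12 -0.14]
tool delta mm (present frame) [ 0.7  1.7 63.9]
rot (tool) [-0.0011  0.0007  0.0012] delta after rot [ 0.7  1.6 63.9]
```

```bash
python3 - <<'E'
from workcell import manip
from h import *
s=manip.get_state();p=s['position']; m=manip.camera_model('wrist'); im,d=manip.camera('wrist'); W=wcloud(d,m)
cv2.imwrite('pics/wr3.png',im[...,::-1])
for v in range(330,440,8): print(v,W[v,316].round(4))
ms=manip.camera_model('side'); im,d=manip.camera('side'); cv2.imwrite('pics/s3.png',cv2.resize(im[150:320,200:380,::-1],None,fx=3.4,fy=3.4))
S=cloud(d,ms); k=(np.hypot(S[...,0]-p[0],S[...,1]-p[1])<.02)&(S[...,2]>.03)&(S[...,2]<.14)
print(np.percentile(S[k][:,2],[0,1,2,98]))
E
```

```text
330 [ 0.6314 -0.      0.1153]
338 [ 0.6318 -0.0034  0.1148]
346 [ 0.6321 -0.006   0.1157]
354 [ 0.6325 -0.0095  0.1152]
362 [ 0.6331 -0.0142  0.1131]
370 [ 0.6419 -0.0877  0.0112]
378 [ 0.6427 -0.0945  0.0113]
386 [ 0.6435 -0.1014  0.0115]
394 [ 0.6446 -0.1111  0.0084]
402 [ 0.6447 -0.1113  0.0174]
410 [0.6309 0.0035 0.1598]
418 [0.6309 0.004  0.163 ]
426 [0.6309 0.0039 0.1655]
434 [0.631  0.0031 0.1672]
[0.07494832 0.07619417 0.07713758 0.13632273]
```

View pics/wr3.png

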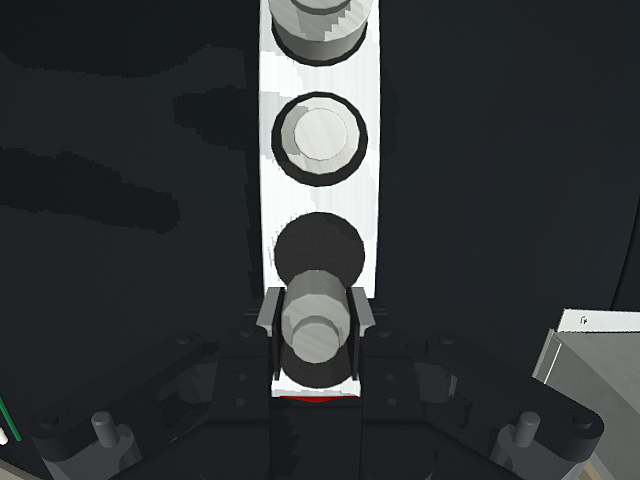

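View pics/s3.png

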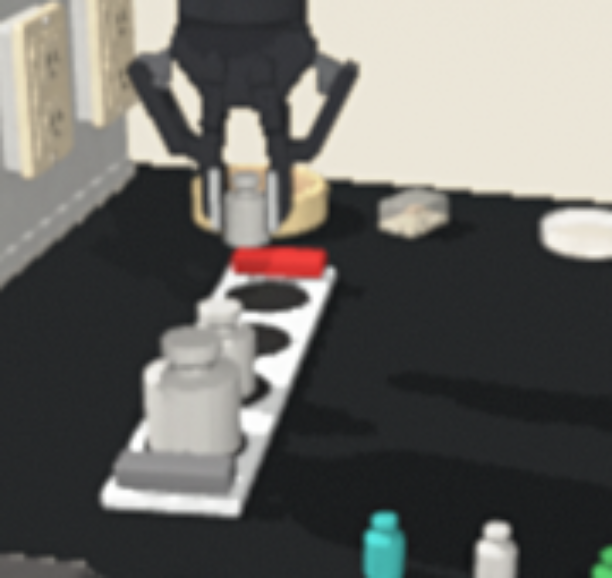

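The knob top is really at 0.1155, because the finger pixels had skewed the percentile. The weight hangs straight at (316,340), so I'll lower it.

```bash
python3 -m inch '[{"delta_pos":[0.3,1.3,20],"rotation":[0,0,0],"gripper":22},{"delta_pos":[0,0,20],"rotation":[0,0,0],"gripper":22},{"delta_pos":[0,0,16],"rotation":[0,0,0],"gripper":22},{"delta_pos":[0,0,5],"rotation":[0,0,0],"gripper":22},{"delta_pos":[0,0,2],"rotation":[0,0,0],"gripper":22},{"delta_pos":[0,0,0.5],"rotation":[0,0,0],"gripper":22},{"delta_pos":[0,0,0],"rotation":[0,0,0],"gripper":22},{"delta_pos":[0,0,0],"rotation":[0,0,0],"gripper":22},{"delta_pos":[0,0,0],"rotation":[0,0,0],"gripper":22},{"delta_pos":[0,0,0],"rotation":[0,0,0],"gripper":22}]'; python3 plan.py .6332 -.0058 .0892 6.6
```

```text
time: 19.8
position: [0.6336, -0.0054, 0.0898]
ee_rot: [0.665, 0.747, -0.0, 0.0]
wrist_force: [-0.6, 0.2, -1.3]
grip_width: 0.0254
t 19.8 pos [ 0.6336 -0.0054  0.0898] yaw 6.7 tilt [ 1.e-04 -1.e-04 -1.e+00] grip 0.0254 F [-0.6  0.2 -1.3] j [ 0.45  0.55 -0.62  1.69  0.36  1.02 -0.17]
tool delta mm (present frame) [-0.4 -0.4  0.6]
rot (tool) [0.0001 0.0002 0.0018] delta after rot [-0.4 -0.4  0.6]
```

```bash
python3 -m inch '[{"delta_pos":[0,-0.2,0.5],"rotation":[0,0,0],"gripper":22},{"delta_pos":[0,0,0.4],"rotation":[0,0,0],"gripper":22},{"delta_pos":[0,0,0.4],"rotation":[0,0,0],"gripper":22},{"delta_pos":[0,0,0],"rotation":[0,0,0],"gripper":22},{"delta_pos":[0,0,0],"rotation":[0,0,0],"gripper":22},{"delta_pos":[0,0,0],"rotation":[0,0,0],"gripper":28},{"delta_pos":[0,0,0],"rotation":[0,0,0],"gripper":30},{"delta_pos":[0,0,0],"rotation":[0,0,0],"gripper":40},{"delta_pos":[0,0,0],"rotation":[0,0,0],"gripper":50},{"delta_pos":[0,0,0],"rotation":[0,0,0],"gripper":50}]'; python3 fnd.py m .6332 -.0058 .0105; python3 plan.py .439 .220 .15 50
```

```text
time: 21.05
position: [0.6333, -0.0053, 0.0883]
ee_rot: [0.665, 0.747, -0.0, -0.0]
wrist_force: [0.4, -0.8, 0.2]
grip_width: 0.0501
knob (1936, array([ 0.6316, -0.0034,  0.0506]), 'circle', 0.6251, -0.0065, 0.0172)
t 21.1 pos [ 0.6334 -0.0053  0.0884] yaw 6.7 tilt [ 0.e+00 -1.e-04 -1.e+00] grip 0.0499 F [-0.3  0.1 -0. ] j [ 0.45  0.55 -0.62  1.69  0.37  1.02 -0.18]
tool delta mm (present frame) [ 246.5 -166.7  -61.7]
rot (tool) [-0.000e+00  1.000e-04 -7.557e-01] delta after rot [293.7  47.7 -61.6]
```

```bash
python3 -m inch '[{"delta_pos":[0,0,-20],"rotation":[0,0,0],"gripper":50},{"delta_pos":[0,0,-45],"rotation":[0,0,0],"gripper":50},{"delta_pos":[10,-7,-12],"rotation":[0,0,0],"gripper":50},{"delta_pos":[36,-24,0],"rotation":[0,0,0],"gripper":50},{"delta_pos":[45,-31,0],"rotation":[0,0,0],"gripper":50},{"delta_pos":[45,-31,0],"rotation":[0,0,0],"gripper":50},{"delta_pos":[45,-31,0],"rotation":[0,0,0],"gripper":50},{"delta_pos":[35,-23,0],"rotation":[0,0,0],"gripper":50},{"delta_pos":[22,-14,0],"rotation":[0,0,0],"gripper":50},{"delta_pos":[8.5,-5.7,0],"rotation":[0,0,0],"gripper":50}]'; python3 plan.py .439 .220 .13 50
```

```text
time: 22.35
position: [0.4376, 0.2215, 0.1658]
ee_rot: [0.663, 0.748, 0.0, 0.0]
wrist_force: [0.4, -1.4, -0.2]
grip_width: 0.0496
t 22.35 pos [0.4376 0.2215 0.1658] yaw 6.89 tilt [ 7.e-04 -6.e-04 -1.e+00] grip 0.0496 F [ 0.4 -1.4 -0.2] j [ 0.28  0.18 -0.85  1.98  0.16  1.05 -0.53]
tool delta mm (present frame) [-1.7  1.2 35.9]
rot (tool) [ 3.000e-04  9.000e-04 -7.524e-01] delta after rot [-2.  -0.3 35.8]
```

```bash
python3 -m inch '[{"delta_pos":[0,0,0],"rotation":[0,0,-0.15],"gripper":50},{"delta_pos":[0,0,0],"rotation":[0,0,-0.15],"gripper":50},{"delta_pos":[0,0,0],"rotation":[0,0,-0.15],"gripper":50},{"delta_pos":[0,0,0],"rotation":[0,0,-0.15],"gripper":50},{"delta_pos":[0,0,0],"rotation":[0,0,-0.15],"gripper":50},{"delta_pos":[0,0,10],"rotation":[0,0,0],"gripper":50},{"delta_pos":[0,0,15],"rotation":[0,0,0],"gripper":50},{"delta_pos":[0,0,15],"rotation":[0,0,0],"gripper":50},{"delta_pos":[0,0,0],"rotation":[0,0,0],"gripper":50},{"delta_pos":[0,0,0],"rotation":[0,0,0],"gripper":50}]'; python3 fnd.py s .439 .220; python3 plan.py .439 .220 .077
```

```text
time: 23.6
position: [0.4389, 0.2203, 0.1253]
ee_rot: [0.345, 0.939, 0.0, -0.0]
wrist_force: [-0.1, 0.7, 0.5]
grip_width: 0.0496
knob (409, array([0.4395, 0.2203, 0.0306]), 'circle', 0.4415, 0.2186, 0.0047)
t 23.65 pos [0.4392 0.2203 0.1256] yaw 49.68 tilt [ 4.e-04  3.e-04 -1.e+00] grip 0.0497 F [0.  0.5 0.1] j [ 0.32  0.27 -0.92  2.01  0.26  0.98  0.14]
tool delta mm (present frame) [-0.1 -0.4 48.6]
```

View pics/last_wr.png

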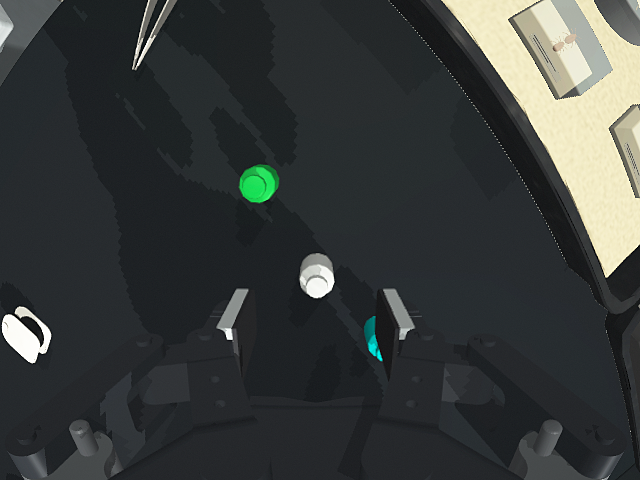

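```bash
python3 - <<'E'
from workcell import manip
from h import *
s=manip.get_state();p=s['position'];m=manip.camera_model('wrist'); im,d=manip.camera('wrist'); W=wcloud(d,m)
k=(np.hypot(W[...,0]-.44,W[...,1]-.22)<.02)
for a,b in [(.008,.023),(.023,.036),(.028,.036)]:
    P=W[k&(W[...,2]>a)&(W[...,2]<b)]; print(a,b,len(P),P.mean(0).round(4),P.min(0).round(4),P.max(0).round(4))
print(W[287,317],p)
E
```

```text
0.008 0.023 714 [0.4367 0.2226 0.0193] [0.4307 0.2112 0.008 ] [0.4487 0.2293 0.023 ]
0.023 0.036 411 [0.4394 0.2204 0.0305] [0.4332 0.2123 0.0231] [0.4454 0.2269 0.0324]
0.028 0.036 389 [0.4395 0.2203 0.0307] [0.4343 0.2149 0.028 ] [0.4454 0.2254 0.0324]
[0.4400859  0.22042633 0.03149905] [0.43920519 0.22033995 0.12563733]
```

```bash
python3 -m inch '[{"delta_pos":[-0.3,0.3,15],"rotation":[0,0,0],"gripper":50},{"delta_pos":[0,0,18],"rotation":[0,0,0],"gripper":50},{"delta_pos":[0,0,15.5],"rotation":[0,0,0],"gripper":50},{"delta_pos":[0,0,0],"rotation":[0,0,0],"gripper":50},{"delta_pos":[0,0,0],"rotation":[0,0,0],"gripper":30},{"delta_pos":[0,0,0],"rotation":[0,0,0],"gripper":13},{"delta_pos":[0,0,0],"rotation":[0,0,0],"gripper":13},{"delta_pos":[0,0,0],"rotation":[0,0,0],"gripper":13},{"delta_pos":[0,0,0],"rotation":[0,0,0],"gripper":13},{"delta_pos":[0,0,0],"rotation":[0,0,0],"gripper":13}]' 40; python3 plan.py .6412 -.0753 .165 6.6
```

```text
time: 24.95
position: [0.4399, 0.2203, 0.0774]
ee_rot: [0.345, 0.939, 0.0, 0.0]
wrist_force: [-1.1, 0.6, 5.8]
grip_width: 0.0162
t 24.95 pos [0.4399 0.2203 0.0774] yaw 49.68 tilt [ 1.e-03  2.e-04 -1.e+00] grip 0.0162 F [-1.1  0.6  5.8] j [ 0.27  0.36 -0.88  2.04  0.35  0.9   0.07]
tool delta mm (present frame) [-344.9  -95.   -87.4]
rot (tool) [1.000e-03 3.000e-04 7.518e-01] delta after rot [-316.8  166.   -87.6]
```

```bash
python3 -m inch '[{"delta_pos":[0,0,-15],"rotation":[0,0,0],"gripper":13},{"delta_pos":[0,0,-30],"rotation":[0,0,0],"gripper":13},{"delta_pos":[0,0,-30],"rotation":[0,0,0],"gripper":13},{"delta_pos":[0,0,-13],"rotation":[0,0,0.1],"gripper":13},{"delta_pos":[0,0,0],"rotation":[0,0,0.15],"gripper":13},{"delta_pos":[0,0,0],"rotation":[0,0,0.15],"gripper":13},{"delta_pos":[0,0,0],"rotation":[0,0,0.15],"gripper":13},{"delta_pos":[0,0,0],"rotation":[0,0,0.15],"gripper":13},{"delta_pos":[0,0,0],"rotation":[0,0,0.05],"gripper":13},{"delta_pos":[0,0,0],"rotation":[0,0,0],"gripper":13}]'; python3 plan.py .6412 -.0753 .165 6.6
```

```text
time: 26.2
position: [0.4392, 0.22, 0.1652]
ee_rot: [0.664, 0.747, -0.0, 0.0]
wrist_force: [0.5, -0.4, -0.7]
grip_width: 0.0163
t 26.2 pos [0.4392 0.22   0.1652] yaw 6.75 tilt [ 1.e-04 -4.e-04 -1.e+00] grip 0.0163 F [ 0.5 -0.4 -0.7] j [ 0.28  0.18 -0.85  1.98  0.16  1.05 -0.53]
tool delta mm (present frame) [-3.170e+02  1.659e+02  3.000e-01]
rot (tool) [0.     0.0004 0.0026] delta after rot [-3.165e+02  1.667e+02  2.000e-01]
```

```bash
python3 -m inch '[{"delta_pos":[-14,7.5,0],"rotation":[0,0,0],"gripper":13},{"delta_pos":[-32,17,0],"rotation":[0,0,0],"gripper":13},{"delta_pos":[-45,23.5,0],"rotation":[0,0,0],"gripper":13},{"delta_pos":[-50,26,0],"rotation":[0,0,0],"gripper":13},{"delta_pos":[-50,26,0],"rotation":[0,0,0],"gripper":13},{"delta_pos":[-50,26,0],"rotation":[0,0,0],"gripper":13},{"delta_pos":[-40,21,0],"rotation":[0,0,0],"gripper":13},{"delta_pos":[-25,13,0],"rotation":[0,0,0],"gripper":13},{"delta_pos":[-11,6.3,0],"rotation":[0,0,0],"gripper":13},{"delta_pos":[0,0,0],"rotation":[0,0,0],"gripper":13}]'; python3 plan.py .6412 -.0753 .088 6.6; python3 - <<'E'
from workcell import manip
from h import *
im,d=manip.camera('wrist'); cv2.imwrite('pics/wr5.png',im[...,::-1])
E
```

```text
time: 27.45
position: [0.6415, -0.0762, 0.1645]
ee_rot: [0.665, 0.747, -0.0, -0.0]
wrist_force: [-0.1, 0.6, -0.9]
grip_width: 0.0163
t 27.45 pos [ 0.6415 -0.0762  0.1645] yaw 6.64 tilt [-8.e-04  3.e-04 -1.e+00] grip 0.0163 F [-0.1  0.6 -0.9] j [ 0.56  0.49 -0.62  1.6   0.3   1.15 -0.02]
tool delta mm (present frame) [ 0.9 -0.1 76.5]
rot (tool) [-0.0007 -0.0004  0.0007] delta after rot [ 0.9 -0.2 76.5]
```

View pics/wr5.png

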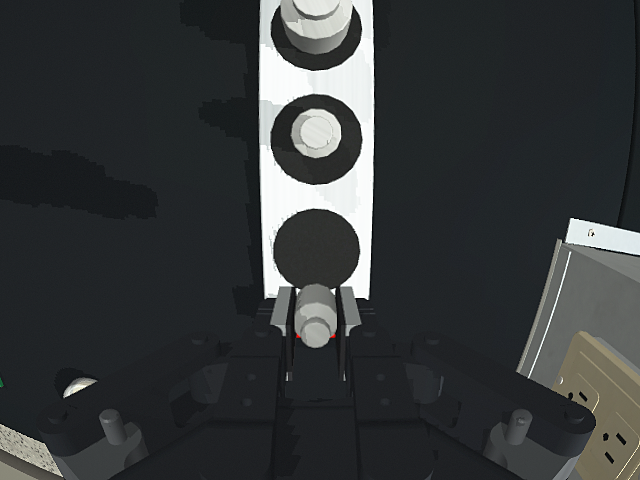

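```bash
python3 -m inch '[{"delta_pos":[0.4,0.1,25],"rotation":[0,0,0],"gripper":13},{"delta_pos":[0,0,25],"rotation":[0,0,0],"gripper":13},{"delta_pos":[0,0,17],"rotation":[0,0,0],"gripper":13},{"delta_pos":[0,0,6],"rotation":[0,0,0],"gripper":13},{"delta_pos":[0,0,2.5],"rotation":[0,0,0],"gripper":13},{"delta_pos":[0,0,0.7],"rotation":[0,0,0],"gripper":13},{"delta_pos":[0,0,0],"rotation":[0,0,0],"gripper":13},{"delta_pos":[0,0,0],"rotation":[0,0,0],"gripper":13},{"delta_pos":[0,0,0],"rotation":[0,0,0],"gripper":13},{"delta_pos":[0,0,0],"rotation":[0,0,0],"gripper":13}]'; python3 plan.py .6412 -.0753 .088 6.6
```

```text
time: 28.75
position: [0.6417, -0.075, 0.0888]
ee_rot: [0.665, 0.747, 0.0, 0.0]
wrist_force: [-0.2, 0.4, -0.8]
grip_width: 0.0158
t 28.75 pos [ 0.6417 -0.075   0.0888] yaw 6.7 tilt [ 1.e-04 -1.e-04 -1.e+00] grip 0.0158 F [-0.2  0.4 -0.8] j [ 0.53  0.57 -0.59  1.66  0.36  1.03 -0.06]
tool delta mm (present frame) [-0.3 -0.5  0.8]
rot (tool) [0.0001 0.0001 0.0018] delta after rot [-0.3 -0.5  0.8]
```

```bash
python3 -m inch '[{"delta_pos":[0,-0.2,0.6],"rotation":[0,0,0],"gripper":13},{"delta_pos":[0,0,0.6],"rotation":[0,0,0],"gripper":13},{"delta_pos":[0,0,0.5],"rotation":[0,0,0],"gripper":13},{"delta_pos":[0,0,0],"rotation":[0,0,0],"gripper":13},{"delta_pos":[0,0,0],"rotation":[0,0,0],"gripper":13},{"delta_pos":[0,0,0],"rotation":[0,0,0],"gripper":19},{"delta_pos":[0,0,0],"rotation":[0,0,0],"gripper":21},{"delta_pos":[0,0,0],"rotation":[0,0,0],"gripper":30},{"delta_pos":[0,0,0],"rotation":[0,0,0],"gripper":40},{"delta_pos":[0,0,0],"rotation":[0,0,0],"gripper":40}]'; python3 plan.py .5 -.25 .30
```

```text
time: 30.0
position: [0.6415, -0.075, 0.0869]
ee_rot: [0.665, 0.747, -0.0, 0.0]
wrist_force: [0.5, 0.2, 0.2]
grip_width: 0.0402
t 30.0 pos [ 0.6415 -0.075   0.0869] yaw 6.7 tilt [ 0.e+00 -1.e-04 -1.e+00] grip 0.0402 F [0.5 0.2 0.2] j [ 0.53  0.57 -0.59  1.66  0.36  1.03 -0.06]
tool delta mm (present frame) [-157.3 -160.9 -213. ]
```

Now I'll retreat up and out of the top camera's view.

```bash
python3 -m inch '[{"delta_pos":[0,0,-15],"rotation":[0,0,0],"gripper":40},{"delta_pos":[0,0,-45],"rotation":[0,0,0],"gripper":40},{"delta_pos":[0,0,-50],"rotation":[0,0,0],"gripper":40},{"delta_pos":[0,0,-50],"rotation":[0,0,0],"gripper":40},{"delta_pos":[-20,-20,-30],"rotation":[0,0,0],"gripper":40},{"delta_pos":[-40,-40,-20],"rotation":[0,0,0],"gripper":40},{"delta_pos":[-40,-40,0],"rotation":[0,0,0],"gripper":40},{"delta_pos":[-40,-30,0],"rotation":[0,0,0],"gripper":40},{"delta_pos":[-50,-25,0],"rotation":[0,0,0],"gripper":40},{"delta_pos":[-50,-20,0],"rotation":[0,0,0],"gripper":40}]'; python3 - <<'E'
from workcell import manip
from h import *
m=manip.camera_model('top'); im,d=manip.camera('top'); W=cloud(d,m)
cv2.imwrite('pics/top9.png',im[...,::-1]); cv2.imwrite('pics/c9.png',cv2.resize(im[130:220,195:410,::-1],None,fx=3.5,fy=3.5,interpolation=cv2.INTER_CUBIC))
pads=[(.6412,-.0753),(.6332,-.0058),(.6251,.0636),(.617,.1331)]
for c,H in zip(pads,[.03,.04,.05,.06]): print(c,disc(W,c,H+.004,H+.016,.03))
print('petri',disc(W,(.4596,-.2503),.009,.025,.045))
im,d=manip.camera('side'); cv2.imwrite('pics/s9.png',im[...,::-1])
E
```

```text
time: 31.25
position: [0.4948, -0.3351, 0.2988]
ee_rot: [0.664, 0.747, -0.0, 0.001]
wrist_force: [0.7, 0.3, -0.2]
grip_width: 0.0401
(0.6412, -0.0753) (28, array([ 0.6409, -0.0743,  0.0391]), 'circle', 0.6408, -0.0743, 0.0052)
(0.6332, -0.0058) (71, array([ 0.6327, -0.0039,  0.0493]), 'circle', 0.633, -0.0042, 0.0084)
(0.6251, 0.0636) (149, array([0.6252, 0.0642, 0.0595]), 'circle', 0.6254, 0.0645, 0.0121)
(0.617, 0.1331) (260, array([0.6169, 0.1326, 0.0693]), 'circle', 0.6173, 0.1331, 0.0159)
petri (1132, array([ 0.4595, -0.2503,  0.0145]), 'circle', 0.4592, -0.2509, 0.0344)
```

View pics/c9.png

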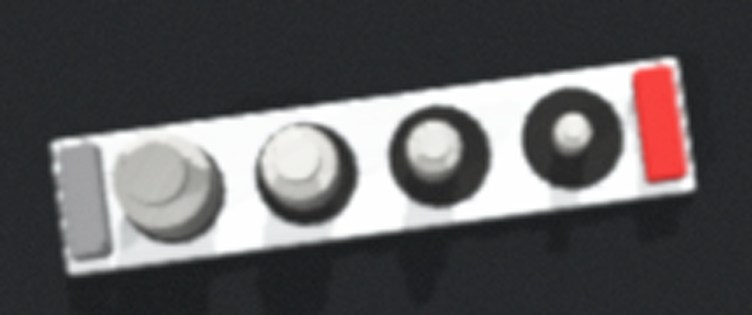

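View pics/s9.png

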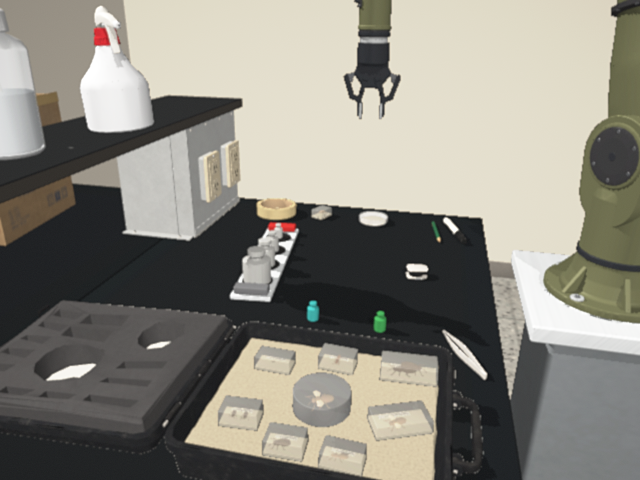

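The crop shows the weights upright in order: s (573,132) beside the red block, then m (435,145), l (300,155) and xl (165,175). All are within about 2 mm of their pad centres. The petri dish hasn't moved and the gripper is clear.

```bash
python3 -c "
from workcell import manip
s=manip.get_state();print(s['time'],abs(s['joint_vel']).max());print(manip.sign_off())"
```

```text
31.35 0.07774656012694227
the job is handed in; nothing more can be done
None
```

All four check weights are standing upright in the middle of their pads, and I handed the job in at about 31 s. From the red end block outwards the order is weight_s, weight_m, weight_l, weight_xl.

- **Placing:** in the last top-camera depth check each weight was within about 2 mm of its pad centre (largest offset 1.6 mm, weight_m), and each knob top was at the expected height.
- **Surroundings:** the petri dish is unmoved to within about 1 mm. The green and turquoise look-alikes still stand in their places. The gripper was well clear, and the highest wrist force I saw was about 6 N.
- **Checks that disagreed:** with weight_m in the gripper, one height reading was about 4 mm too high. Two knob-centre fits from the wrist camera were also off: one while holding weight_m and one just after placing it. Finger pixels had got into the data, and a closer look and the final top-camera check showed the weight was where it should be.

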